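Clamp and stamp a silver strip in a sprung punch jig

TASK

Stamp the maker's mark on the silver strip in the stamping jig: swing the jig's clamp handle from off fully over to on, then, holding the mallet by its handle and not by its head, strike the sprung punch squarely with the mallet's face, a brisk blow rather than a slow push, driving it all the way down. Leave the clamp on, stand the mallet upright on its face on open bench, and leave the other things on the bench undisturbed.

Things in the scene. Friction and masses are not known exactly. Their poses are not given: they have to be found in the camera images.
- mallet: Dead-blow mallet, 0.3 to 0.46 kg: black drum head with white ends, 51 mm across, 84 mm high, standing on its lower face. Origin: centre of the lower face; z up the head's axis. The handle leaves along -x; a stub reaches 28 mm along +x. Centre of mass some 10 mm from the axis towards the handle: set level, it stands by itself. At the start only the head can be taken; it lifts straight up.
- mallet_handle (a point): Point in the middle of the mallet's wooden handle, 85 mm from the head's axis along the mallet's -x and 42 mm above the lower face. The handle is a straight level bar, 20 mm wide and 28 mm high, that ends 145 mm from the head's axis. At the start it lies in the 40 mm channel between the hearth's bricks, where no finger fits beside it.
- hearth: Fixed fire bricks. Origin: bench level, middle of the channel; x along the channel, away from the robot. Two bricks, 200 mm (x) by 100 mm (y), 64 mm high, at y = 70 and -70 mm leave a 40 mm channel; tiles on them reach 78 mm high; a brick 60 mm (x) by 240 mm (y), 114 mm high, closes the back at x = 101 to 161 mm. The mallet's head stands at about x = -138 mm, the brick ends at x = -100 mm.
- jig: Fixed stamping jig: grey base plate 130 mm (x) by 170 mm (y), 16 mm thick, with anvil, silver strip, C-frame (column at the back, 100 mm high), punch and clamp. Origin: bench level, centre of the plate; x away from the robot. Punch axis at x = 0, y = 30 mm; clamp axis at x = -30, y = -50 mm. Nothing on it stands higher than the punch's top.
- punch_top (a point): Centre of the top of the sprung punch, a steel head 33 mm across (flat part 24 mm) on a coil spring; 147 mm above the bench when up, 129 mm when fully down.
- punch (a joint): Travel of the punch: 0 up, 0.018 m fully down on its stop. The spring pushes back with some 6 N at first and 12 N at the bottom and brings it up again. A blow drives it at 0.05 m/s or more; a slower push does not count.
- clamp_hub (a point): Centre of the top of the clamp's hub, on its vertical axis, 92 mm above the bench.
- clamp_grip (a point): Point on top of the clamp handle's bar, 60 mm out from the hub's axis, 91 mm above the bench; turns with the handle. The bar is 14 mm wide, from 73 to 91 mm above the bench, clear from 20 to 77 mm out; at its end stands a round black knob 18 mm across, 77 to 95 mm from the axis, from 71 to 93 mm above the bench.
- clamp (a joint): Angle of the clamp handle: 0 off, 1.3 rad on (stop), turned clockwise seen from above. It needs at most 0.25 N m; a detent draws it into either end, past the middle it goes on by itself. Off, the bar points from the hub along (-0.5, -0.87) in the jig's frame; on, along (-0.97, 0.25), to the jig's front.
- jar: Bystander: flux jar with white lid, 44 mm across, 62 mm high; origin centre of its base. Stands near the mallet's head.
- pliers: Bystander: pliers with red grips lying flat, 163 mm long (x from -91 to 73 mm), 60 mm wide, 16 mm high; origin about the middle, at bench level.
- file: Bystander: flat file with wooden handle lying along its x, 213 mm long (x from -93 to 120 mm), 20 mm wide, 20 mm high; origin at bench level. Lies beside the jig.
- reel: Bystander: reel of copper binding wire standing on its flange, 54 mm across, 42 mm high; origin centre of its base.
- tin: Bystander: tin can, 64 mm across, 85 mm high; origin centre of its base.
- mug: Bystander: white mug, 72 mm across and 85 mm high, handle on its +y side reaching some 65 mm from its axis; origin centre of its base.
- bottle: Bystander: bottle 56 mm across, 160 mm high; origin centre of its base.

How it is judged (in metres and radians):
On the way, in this order (a step that is already met when the one before it is completed fails the run):
1. the clamp handle is over at on (within 0.15 rad of its stop) (value of joint clamp above 1.15 rad), for 0.2 s.
2. a blow: the punch, 1 to 16 mm down, goes down at 0.05 m/s or more under the mallet's face (within 35 mm), the mallet held by its handle (38 to 160 mm from the head's axis) (value of joint punch between 0.001 and 0.016 m and velocity of joint punch above 0.05 m/s and x of the grasp point in the frame of mallet between -0.16 and -0.038 m and y of the grasp point in the frame of mallet between -0.025 and 0.025 m and distance between mallet and punch_top below 0.035 m).
3. the punch is driven all the way (17 mm or more of its 18 mm) under the mallet, held by its handle (value of joint punch above 0.017 m and x of the grasp point in the frame of mallet between -0.16 and -0.038 m and y of the grasp point in the frame of mallet between -0.025 and 0.025 m and distance between mallet and punch_top below 0.035 m).
At the end, for the whole second after the job is handed in: The clamp handle is still on (within 0.15 rad of its stop), the punch has sprung back up (within 2 mm), and the mallet stands upright on its face (within 0.12 rad) on the bench itself (face within 8 mm of bench height), at rest and released (value of joint clamp above 1.15 rad and value of joint punch below 0.002 m and angle between mallet's own z axis and vertical below 0.12 rad and height (world z) of mallet between -0.008 and 0.008 m and linear speed of mallet below 0.02 m/s); the robot touches nothing.
It fails at once if the punch is driven (over 6 mm) while the clamp is not on (value of joint punch above 0.006 m and value of joint clamp below 1.1 rad).
It fails at once if a bystander is moved by more than 30 mm (distance of any of jar, pliers, file, reel, tin, mug, bottle from where it was at the start of the episode above 0.03 m).
It fails at once if an upright bystander is tipped over (angle between any of jar, reel, tin, mug, bottle's own z axis and vertical above 0.5 rad).
It also fails if it takes over 72 s, if anything falls off the work surface, if the arm or the gripper's body presses on something with over 40 N, if the wrist force passes 120 N, or if a joint passes its speed limit or range.

ROBOT

A 6-joint arm with a two-finger parallel gripper is mounted at the origin on the work surface. World frame = base frame: x ahead of the robot, y to its left, z up, the work surface at z = 0. Lengths are in mm, angles in rad, forces in N, time in s.
With the tool pointing down it reaches from about 300 to 775 mm from the base axis. Payload 14.6 kg.
Tool frame: the origin (TCP) lies midway between the tips of the shut fingers; the grasp point (between the pads) lies 19 mm behind it (manip.hold_point_z is the distance from the TCP to the grasp point, in mm); z points along the fingers, y is the direction in which the jaws open and shut (so a half turn about z gives the same grasp; the last joint's range is limited). The gripper opens to 94 mm and grips with 3 to 60 N. Pads are 16 mm wide; open, the fingers measure 119 mm over their backs; the gripper's body (75 mm by 177 mm) begins 78 mm behind the grasp point.
Start: joints at [1.202, 0.3, 1.521, -0, 1.321, -0.067], TCP at [163.479, 525.132, 205.446] pointing down, gripper open.
Joint ranges: [-3.03, 3.03], [-0.79, 2.21], [0.23, 2.52], [-1.04, 4.18], [0, 3.07], [-2.55, 2.55]. Speed limits (rad/s): [2.22, 2.22, 2.57, 3.14, 3.14, 3.14].

INTERFACE

Orientations are given as [roll, pitch, yaw] about the fixed x, y, z axes, in that order (R = Rz(yaw) Ry(pitch) Rx(roll)).
In Python, from cell import manip gives the robot as it stands.
- The arm moves only by the shell command python3 -m crank 'ROWS' [OPENING] [FORCE]. ROWS is JSON, a list of rows, each an object with "offset": the shift along the world's x, y, z in m, a list of three; "spin": the turn about the world's z in degrees. In form: [{"offset": [dx, dy, dz], "spin": spin}, ...]. A call has exactly 8 rows; each row is the pose to reach, as a shift and turn from the pose measured when the call began; what a row does not reach only later rows make up. A row lasts 1/12 s, in which the tool goes at most 41.7 mm and 7.16 degrees, less where a joint would pass 70% of its speed; a pose out of reach is approached as far as the arm can. A call with a gripper value outside its range is refused whole. OPENING is the opening, from 0 (shut) to 1 (fully open), set as the call begins (- or left out, the last holds). The fingers move at their own pace and stop on an object; FORCE is the grip in N (left out, the last holds). Time passes only in rows, so rows that repeat a pose let the fingers close, or fill a call up. It gives the time, the measured TCP pose, the force and the opening at its end, in the units of the state.
- manip.read_state(): the state, without advancing time (a new reading comes with each control period).
- manip.camera(name): name is "scene" or "top"; returns a dict with "pixels" (420x560x3 uint8, red, green, blue), "fx", "fy", "cx", "cy" (pixels), "k1" (the pictures are not rectified: a ray, as slopes to the right and down, at radius r is drawn at 1 + k1 r^2 times it, then the intrinsics apply), "extrinsics" (4x4, takes a point from world to camera coordinates). Camera axes: x right, y down, z forward; pixel columns grow to the right and rows downward; lengths in mm; the calibration is good to about 2 mm. A picture is of the moment at which its call begins. There is no depth.
- manip.sign_off(): hands the job in, once; it reports no verdict.
Trained networks look in a picture, given as the dict that the camera call returned (one of the last four; its "shot" number tells which), for a name from the list of things; names that differ only in an ending like _2 or _b are one class to them, and where a whole thing is asked for, a point or a joint stands for the part that bears it (a point fixed in the world has none). Each returns a list of dicts, best first, with "conf" (0 to 1); they miss things now and then, are a little off and sometimes report something else, mostly with a low value. They report only what shows in the picture. A call takes as long as a camera call.
- manip.search_frame(picture, name): "location" ([x, y, z] in mm, in world coordinates, good to about 4 mm: the middle of the surface that is visible of it).
- manip.masks_of(picture, name): "mask" (420x560 bool, what is visible of it).
The state is a dict: "clock": time; "joints": joint angles; "qd": joint speeds; "effort": joint torques, N m; "eef_pos": TCP position; "eef_rot": TCP orientation; "wrist_force": force on the tool from outside, world axes, zero at the start; "moment": the same for the moment, N m; "finger_gap": finger opening in mm.
Only numpy, scipy, OpenCV 4.12 (cv2) and the standard library are available. Lean on these libraries where they do the work, as an engineer would, in place of code of your own. Each camera call takes 0.05 s, during which the arm holds its last target. There are 200 camera calls.

## Working session

There is one attempt and no reset: what is moved stays moved. The work goes in short steps, Python scripts to look and compute and a shell command to move; the robot and the scene stay as the last step left them, time stands still between calls to the robot, and variables do not carry over. Pictures are saved under pics/ and viewed, about 8 in all and at most 12, crops included, and the job is handed in when it is done.

```bash
mkdir -p pics; ls
cat > h.py <<'E'
from cell import manip
import numpy as np, cv2
def save(p,n): cv2.imwrite('pics/'+n,cv2.cvtColor(p['pixels'],cv2.COLOR_RGB2BGR))
def ray(p,u,v):
    K=np.array([[p['fx'],0,p['cx']],[0,p['fy'],p['cy']],[0,0,1.]])
    x=(u-p['cx'])/p['fx'];y=(v-p['cy'])/p['fy'];a,b=x,y
    for _ in range(20):
        s=1+p['k1']*(a*a+b*b);a,b=x/s,y/s
    E=np.array(p['extrinsics']);R,t=E[:3,:3],E[:3,3]
    return -R.T@t, R.T@np.array([a,b,1])
def at(p,u,v,z):
    o,d=ray(p,u,v);return o+d*(z-o[2])/d[2]
def proj(p,X):
    E=np.array(p['extrinsics']);c=E[:3,:3]@np.array(X,float)+E[:3,3];a,b=c[0]/c[2],c[1]/c[2];s=1+p['k1']*(a*a+b*b)
    return p['fx']*a*s+p['cx'],p['fy']*b*s+p['cy']
E
python3 - <<'E'
from h import *
np.set_printoptions(precision=1,suppress=True)
s=manip.read_state();print(s)
for c in('top','scene'):
    p=manip.camera(c);save(p,c+'1.png')
    for n in 'mallet mallet_handle hearth jig punch_top clamp_hub clamp_grip jar pliers file reel tin mug bottle'.split():
        print(c,n,[(np.array(d['location']),round(d['conf'],2)) for d in manip.search_frame(p,n)[:2]])
E
```

```text
pics
{'clock': 0.0, 'joints': array([ 1.2,  0.3,  1.5,  0. ,  1.3, -0.1]), 'qd': array([ 0., -0., -0., -0., -0.,  0.]), 'effort': array([ -0. , -53.2, -35.3,   0.1,   0. ,  -0. ]), 'eef_pos': array([163.4, 524.9, 204.9]), 'eef_rot': array([-3.1, -0. ,  2.8]), 'wrist_force': array([-0.9,  0.5,  0.6]), 'moment': array([0., 0., 0.]), 'finger_gap': 94.04929070576766}
top mallet [(array([ 492.7, -249.8,   57.2]), 0.59)]
top mallet_handle [(array([ 490.8, -247.6,   56.9]), 0.79), (array([582.9, 231.9,  18.4]), 0.63)]
top hearth [(array([ 640.1, -263.6,   79.4]), 0.74), (array([549.4, 164.2,  91.8]), 0.25)]
top jig [(array([585.1, 232.8,  16.9]), 0.77), (array([550.4, 162. ,  88.6]), 0.37)]
top punch_top [(array([592.2, 263.8, 144.4]), 0.55)]
top clamp_hub [(array([544.9, 169.2,  89.2]), 0.65)]
top clamp_grip [(array([545.8, 164.4,  88.1]), 0.51)]
top jar [(array([ 468. , -114.5,   62. ]), 0.54)]
top pliers [(array([429.3, 210.2,  13.6]), 0.73)]
top file [(array([590.4, 269.7, 143.1]), 0.39), (array([ 493.7, -247.8,   56.4]), 0.28)]
top reel [(array([438.8,  34.9,  46.9]), 0.55)]
top tin [(
[... 450 characters left out ...]
p [(array([ 454.4, -468.8,   51.8]), 0.67), (array([600.1, 263.1, 150.4]), 0.57)]
scene clamp_hub [(array([554.9, 168.4,  86.4]), 0.66)]
scene clamp_grip [(array([551.3, 172. ,  89. ]), 0.8)]
scene jar [(array([ 480.8, -109.5,   49.2]), 0.55)]
scene pliers [(array([437.4, 213.3,  12.1]), 0.84)]
scene file [(array([599.5, 354.5,  14.3]), 0.7), (array([597.7, 263.5, 152.9]), 0.28)]
scene reel [(array([449.6,  40. ,  40. ]), 0.67), (array([551.6, 171. ,  93.6]), 0.46)]
scene tin [(array([469.7, 489.7,  75. ]), 0.9)]
scene mug [(array([449.5,  44.6,  39.7]), 0.62), (array([ 452.4, -469.9,   53.5]), 0.6)]
scene bottle [(array([702.9,  23.2, 100.9]), 0.79), (array([ 666.4, -218.7,   73.3]), 0.57)]
```

View pics/top1.png

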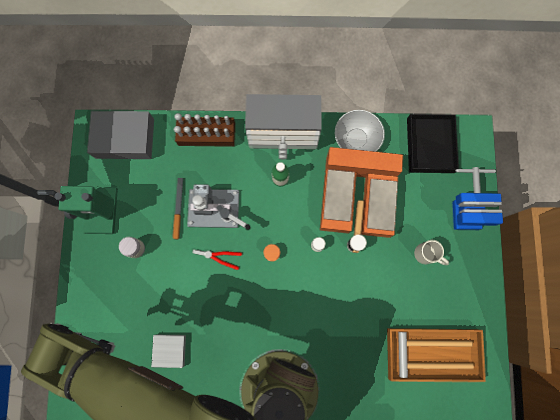

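View pics/scene1.png

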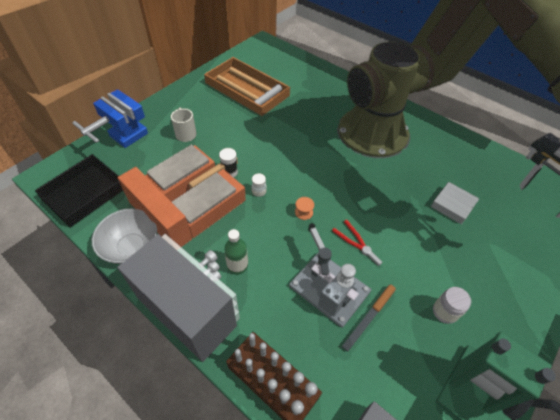

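The top view shows the robot at the bottom, the mallet head at (358,243) with its handle in the hearth channel, and the jig at (212,207) with the punch at about (198,202) and the clamp bar ending near (247,226). Next I'll look at two crops.

Run:
```python
import cv2,numpy as np
a=cv2.imread('pics/top1.png');b=cv2.imread('pics/scene1.png')
A=cv2.resize(a[170:280,165:265],None,fx=4,fy=4,interpolation=cv2.INTER_CUBIC)
B=cv2.resize(a[170:280,300:400],None,fx=4,fy=4,interpolation=cv2.INTER_CUBIC)
cv2.imwrite('pics/c1.png',np.hstack([A,B]))
C=cv2.resize(b[210:330,280:405],None,fx=3.2,fy=3.2,interpolation=cv2.INTER_CUBIC)
D=cv2.resize(b[120:240,170:295],None,fx=3.2,fy=3.2,interpolation=cv2.INTER_CUBIC)
cv2.imwrite('pics/c2.png',np.hstack([C,D]))
```

```text
(no output)
```

View pics/c1.png

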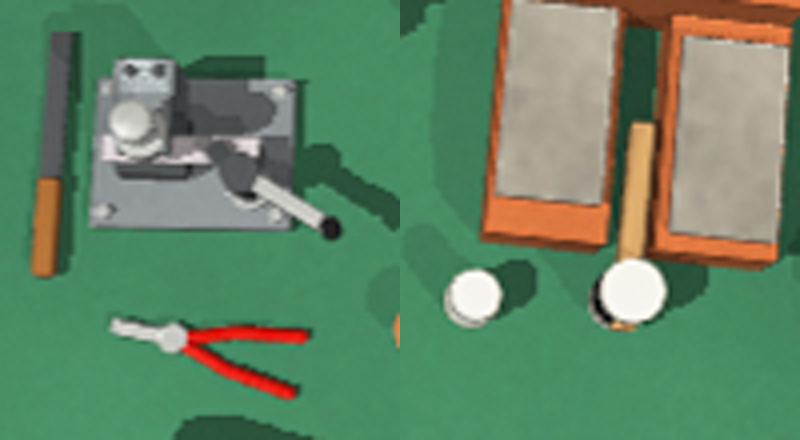

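View pics/c2.png

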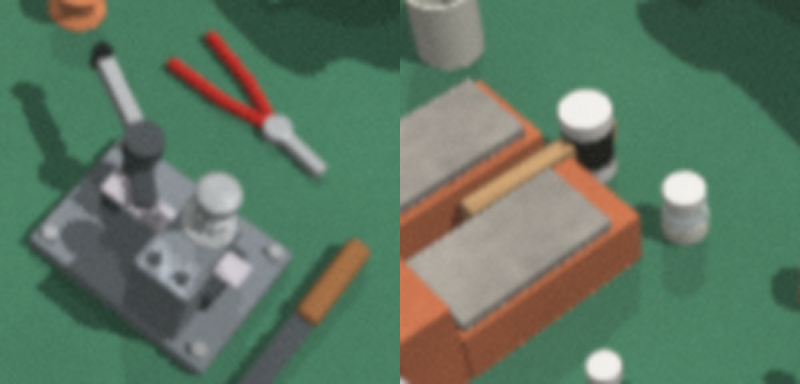

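```bash
cat > m.py <<'E'
from h import *
np.set_printoptions(precision=1,suppress=True)
t=manip.camera('top');s=manip.camera('scene')
def tri(a,b):
    o1,d1=ray(t,*a);o2,d2=ray(s,*b)
    k=np.linalg.lstsq(np.stack([d1,-d2],1),o2-o1,rcond=None)[0]
    p,q=o1+k[0]*d1,o2+k[1]*d2;return (p+q)/2,np.linalg.norm(p-q)
def L(x,y):return 165+x/4,170+y/4
def R(x,y):return 300+(x-400)/4,170+y/4
def C(x,y):return 280+x/3.2,210+y/3.2
def D(x,y):return 170+(x-400)/3.2,120+y/3.2
print('E',np.linalg.inv(t['extrinsics'])[:3,3],np.linalg.inv(s['extrinsics'])[:3,3])
for n,a,b,z in [('punch',L(132,118),C(218,191),147),('hub',L(228,155),C(143,136),92),('knob',L(331,228),C(102,50),93),
 ('mallet',R(633,292),D(586,110),84),('handleend',R(643,125),D(466,203),56),('jar',R(473,295),D(684,188),62)]:
    print(n,at(t,*a,z),at(s,*b,z),'tri',*tri(a,b))
for n,a,z in [('plateFL',L(90,228),16),('plateFR',L(298,228),16),('BL',L(97,78),16),('BR',L(298,80),16)]: print(n,at(t,*a,z))
for n,a,z in [('brickL front L',R(483,243),64),('brickL fr R',R(610,247),64),('brickR fl',R(652,258),64),('brickR fr',R(780,268),64)]: print(n,at(t,*a,z))
E
python3 m.py
```

```text
E [ 299.8    0.1 1555.5] [1021.9  394.3  935.6]
punch [591.9 262.2 147. ] [592.4 264.6 147. ] tri [591.9 263.4 145.2] 1.8735387884396881
hub [573.9 193.5  92. ] [561.2 184.   92. ] tri [570.9 189.9 111. ] 2.5993144163280117
knob [515.5 108.8  93. ] [518.4 111.   93. ] tri [516.  109.3  88.7] 0.5630925205649221
mallet [ 469.9 -245.7   84. ] [ 473.  -242.2   84. ] tri [ 470.2 -246.1   79.3] 0.9197674500787384
handleend [ 612.4 -260.9   56. ] [ 612.9 -262.3   56. ] tri [ 612.7 -261.3   56.5] 1.3746403534159257
jar [ 468.2 -119.3   62. ] [ 470.3 -119.9   62. ] tri [ 468.9 -120.1   60.4] 1.6441928289778494
plateFL [523.9 317.8  16. ]
plateFR [526.4 142.3  16. ]
BL [653.6 318.2  16. ]
BR [654.2 146.1  16. ]
brickL front L [ 510.7 -127.3   64. ]
brickL fr R [ 508.8 -230.9   64. ]
brickR fl [ 500.2 -265.    64. ]
brickR fr [ 493.4 -369.3   64. ]
```

Everything agrees with the given heights and sizes:
- **Jig:** origin at about (591, 232), yaw about 0.01.
- **Clamp hub:** about (561.5, 182). The knob is 86 mm out at the off angle.
- **Mallet:** head at about (470.5, -245), with the handle pointing at about -6° from world +x.

I'll do the clamp first, pushing it with shut fingers.

```bash
python3 -m crank '[{"offset":[0.025,-0.025,0],"spin":2},{"offset":[0.05,-0.05,0],"spin":4},{"offset":[0.075,-0.075,0],"spin":6},{"offset":[0.1,-0.1,0],"spin":8},{"offset":[0.125,-0.125,0],"spin":10},{"offset":[0.15,-0.15,0],"spin":11},{"offset":[0.175,-0.175,0],"spin":11},{"offset":[0.2,-0.2,0],"spin":11}]' 0 30
python3 -m crank '[{"offset":[0.025,-0.025,0],"spin":0},{"offset":[0.05,-0.05,0],"spin":0},{"offset":[0.075,-0.08,0],"spin":0},{"offset":[0.1,-0.11,0],"spin":0},{"offset":[0.125,-0.14,0],"spin":0},{"offset":[0.15,-0.17,0],"spin":0},{"offset":[0.175,-0.2,0],"spin":0},{"offset":[0.2,-0.21,0],"spin":0}]'
```

```text
clock: 2.27
eef_pos: [364.4, 323.7, 205.7]
eef_rot: [3.141, 0.0, 3.032]
wrist_force: [-0.0, 0.6, 0.3]
finger_gap: 44.0
clock: 2.93
eef_pos: [565.6, 110.1, 205.8]
eef_rot: [-3.141, 0.001, 3.03]
wrist_force: [-1.0, -0.4, 0.4]
finger_gap: 0.5
```

```bash
python3 -m crank '[{"offset":[0,0.002,-0.025],"spin":0},{"offset":[0,0.004,-0.05],"spin":0},{"offset":[0,0.005,-0.075],"spin":0},{"offset":[0,0.005,-0.1],"spin":0},{"offset":[0,0.005,-0.12],"spin":0},{"offset":[0,0.005,-0.13],"spin":0},{"offset":[0,0.005,-0.13],"spin":0},{"offset":[0,0.005,-0.13],"spin":0}]'
python3 -m crank '[{"offset":[-0.010,0.001,0],"spin":0},{"offset":[-0.020,0.003,0],"spin":0},{"offset":[-0.028,0.006,0],"spin":0},{"offset":[-0.036,0.010,0],"spin":0},{"offset":[-0.043,0.015,0],"spin":0},{"offset":[-0.05,0.020,0],"spin":0},{"offset":[-0.055,0.027,0],"spin":0},{"offset":[-0.06,0.034,0],"spin":0}]'
```

```text
clock: 3.6
eef_pos: [565.9, 115.1, 76.4]
eef_rot: [-3.141, 0.001, 3.03]
wrist_force: [0.3, 0.2, 0.5]
finger_gap: 0.7
clock: 4.27
eef_pos: [505.2, 149.8, 76.5]
eef_rot: [-3.141, 0.0, 3.03]
wrist_force: [-0.0, -0.2, -0.6]
finger_gap: 0.5
```

```bash
python3 -m crank '[{"offset":[-0.003,0.007,0],"spin":0},{"offset":[-0.005,0.014,0],"spin":0},{"offset":[-0.007,0.020,0],"spin":0},{"offset":[-0.008,0.024,0],"spin":0},{"offset":[-0.008,0.026,0],"spin":0},{"offset":[-0.008,0.026,0],"spin":0},{"offset":[-0.008,0.026,0],"spin":0},{"offset":[-0.008,0.026,0],"spin":0}]'
python3 - <<'E'
from h import *
for c in('top','scene'):
    p=manip.camera(c);save(p,c+'2.png')
    print([np.round(d['location']) for d in manip.search_frame(p,'clamp_grip')],manip.read_state()['wrist_force'])
a=cv2.imread('pics/top2.png')[170:280,165:275];b=cv2.imread('pics/scene2.png')[210:320,280:390]
cv2.imwrite('pics/c3.png',cv2.resize(np.hstack([a,b]),None,fx=3.6,fy=3.6,interpolation=cv2.INTER_CUBIC))
E
```

```text
clock: 4.93
eef_pos: [497.3, 175.6, 76.4]
eef_rot: [-3.141, 0.0, 3.029]
wrist_force: [0.0, -0.7, 0.3]
finger_gap: 0.7
[] [-0.38055614 -0.20402651  0.4463002 ]
[array([546., 198.,  93.])] [-0.23045338  0.63125894  0.77101607]
```

View pics/c3.png

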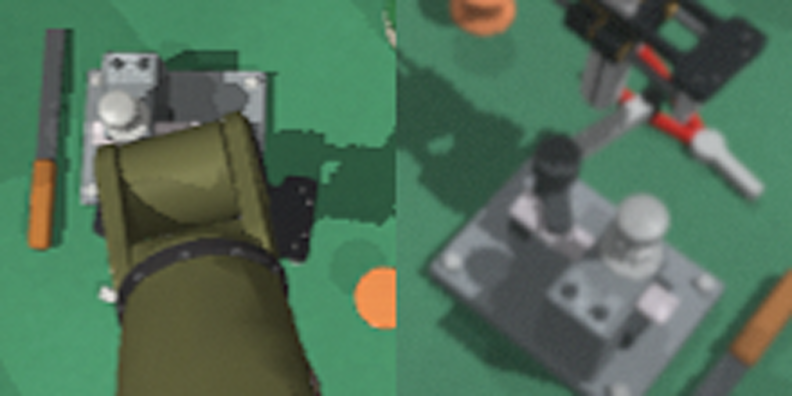

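The bar now points to the jig's front and the shut fingers are clear of it. I'll rise, go over to the mallet with the gripper open, and check the clamp again on the way.

```bash
python3 -m crank '[{"offset":[0,-0.003,0.03],"spin":0},{"offset":[0,-0.005,0.065],"spin":0},{"offset":[0,-0.02,0.1],"spin":0},{"offset":[0,-0.05,0.12],"spin":0},{"offset":[0,-0.085,0.13],"spin":0},{"offset":[-0.005,-0.12,0.13],"spin":0},{"offset":[-0.01,-0.155,0.13],"spin":0},{"offset":[-0.015,-0.19,0.13],"spin":0}]' 1 40
python3 -m crank '[{"offset":[0,-0.035,0],"spin":0},{"offset":[-0.005,-0.07,0],"spin":0},{"offset":[-0.01,-0.105,0],"spin":0},{"offset":[-0.01,-0.14,0],"spin":0},{"offset":[-0.012,-0.175,0],"spin":0},{"offset":[-0.012,-0.21,0],"spin":0},{"offset":[-0.012,-0.23,0],"spin":0},{"offset":[-0.012,-0.23,0],"spin":0}]'
python3 - <<'E'
from h import *
p=manip.camera('scene');save(p,'scene3.png');q=manip.camera('top');save(q,'top3.png')
for x in(p,q): print([np.round(d['location']) for d in manip.search_frame(x,'clamp_grip')],[np.round(d['location']) for d in manip.search_frame(x,'mallet')])
a=cv2.imread('pics/top3.png')[180:270,165:265];b=cv2.imread('pics/scene3.png')[110:200,160:270];c=cv2.imread('pics/top3.png')[180:270,310:400]
cv2.imwrite('pics/c4.png',cv2.resize(np.hstack([a,b,c]),None,fx=2.6,fy=2.6,interpolation=cv2.INTER_CUBIC))
print(manip.read_state()['joints'])
E
```

```text
clock: 5.8
eef_pos: [481.8, -15.9, 206.7]
eef_rot: [-3.141, 0.001, 3.029]
wrist_force: [0.9, -1.1, -0.4]
finger_gap: 50.4
clock: 6.47
eef_pos: [469.2, -249.3, 206.4]
eef_rot: [-3.141, 0.001, 3.026]
wrist_force: [0.3, 0.6, -0.0]
finger_gap: 93.9
[array([542., 195.,  92.])] [array([ 493., -241.,   58.])]
[array([530., 194.,  90.])] [array([ 582., -256.,   59.]), array([ 446., -495.,   39.])]
[-5.49890150e-01  2.53399284e-01  1.57674905e+00  3.68226796e-04
  1.31024126e+00 -2.00983253e+00]
```

View pics/c4.png

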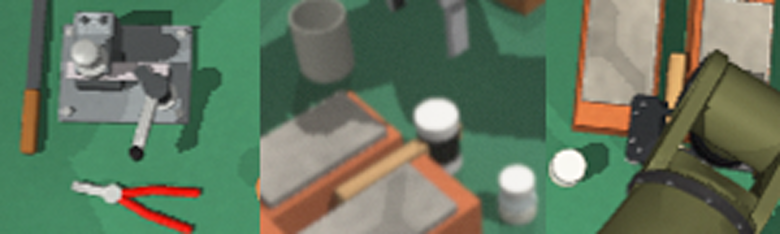

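The clamp knob measures about (477.5, 205), which matches "on". Next I go down over the mallet head and grip it.

```bash
python3 -m crank '[{"offset":[0.001,0.004,-0.03],"spin":0},{"offset":[0.001,0.004,-0.06],"spin":0},{"offset":[0.001,0.004,-0.09],"spin":0},{"offset":[0.001,0.004,-0.12],"spin":0},{"offset":[0.001,0.004,-0.15],"spin":0},{"offset":[0.001,0.004,-0.168],"spin":0},{"offset":[0.001,0.004,-0.171],"spin":0},{"offset":[0.001,0.004,-0.171],"spin":0}]'
python3 -m crank '[{"offset":[0,0,0],"spin":0},{"offset":[0,0,0],"spin":0},{"offset":[0,0,0],"spin":0},{"offset":[0,0,0],"spin":0},{"offset":[0,0,0],"spin":0},{"offset":[0,0,0],"spin":0},{"offset":[0,0,0],"spin":0},{"offset":[0,0,0],"spin":0}]' 0 40
```

```text
clock: 7.43
eef_pos: [470.8, -240.3, 35.6]
eef_rot: [3.141, -0.0, 3.032]
wrist_force: [-0.3, 0.7, 0.6]
finger_gap: 94.1
clock: 8.1
eef_pos: [471.0, -240.8, 36.0]
eef_rot: [-3.141, 0.001, 3.031]
wrist_force: [-1.3, -3.3, 5.0]
finger_gap: 49.9
```

```bash
python3 -m crank '[{"offset":[0,0,0.01],"spin":0},{"offset":[0,0,0.025],"spin":0},{"offset":[0,0,0.045],"spin":0},{"offset":[0,0,0.065],"spin":0},{"offset":[0,0,0.085],"spin":0},{"offset":[0,0,0.1],"spin":0},{"offset":[0,0,0.11],"spin":0},{"offset":[0,0,0.11],"spin":0}]'
python3 -m crank '[{"offset":[-0.01,0.015,0],"spin":-6},{"offset":[-0.025,0.035,0],"spin":-13},{"offset":[-0.04,0.055,0],"spin":-20},{"offset":[-0.055,0.08,0],"spin":-27},{"offset":[-0.07,0.105,0],"spin":-34},{"offset":[-0.085,0.13,0],"spin":-41},{"offset":[-0.1,0.155,0],"spin":-48},{"offset":[-0.111,0.181,0],"spin":-55}]'
```

```text
clock: 8.77
eef_pos: [471.5, -240.9, 147.9]
eef_rot: [-3.14, 0.003, 3.032]
wrist_force: [0.9, -0.3, -4.7]
finger_gap: 49.0
clock: 9.43
eef_pos: [358.7, -58.7, 146.9]
eef_rot: [-3.139, 0.001, 2.065]
wrist_force: [0.8, 0.6, -4.3]
finger_gap: 49.6
```

```bash
python3 -m crank '[{"offset":[0,0,-0.01],"spin":-7},{"offset":[0,0,-0.02],"spin":-14},{"offset":[0,0,-0.035],"spin":-21},{"offset":[0,0,-0.05],"spin":-28},{"offset":[0,0,-0.065],"spin":-28.5},{"offset":[0,0,-0.08],"spin":-28.5},{"offset":[0,0,-0.09],"spin":-28.5},{"offset":[0,0,-0.095],"spin":-28.5}]'
```

```text
clock: 10.1
eef_pos: [357.5, -58.3, 50.1]
eef_rot: [-3.136, 0.0, 1.568]
wrist_force: [0.5, -0.3, -3.1]
finger_gap: 49.3
```

```bash
python3 -m crank '[{"offset":[0,0,-0.004],"spin":0},{"offset":[0,0,-0.007],"spin":0},{"offset":[0,0,-0.009],"spin":0},{"offset":[0,0,-0.011],"spin":0},{"offset":[0,0,-0.0125],"spin":0},{"offset":[0,0,-0.0135],"spin":0},{"offset":[0,0,-0.0145],"spin":0},{"offset":[0,0,-0.0145],"spin":0}]'
python3 -m crank '[{"offset":[0,0,0],"spin":0},{"offset":[0,0,0],"spin":0},{"offset":[0,0,0],"spin":0},{"offset":[0,0,0],"spin":0},{"offset":[0,0,0],"spin":0},{"offset":[0,0,0],"spin":0},{"offset":[0,0,0],"spin":0},{"offset":[0,0,0],"spin":0}]' 0.85
python3 -m crank '[{"offset":[0,0,0.02],"spin":0},{"offset":[0,0,0.05],"spin":0},{"offset":[0,0,0.085],"spin":0},{"offset":[0,0,0.12],"spin":0},{"offset":[0,0,0.13],"spin":0},{"offset":[0,0.04,0.13],"spin":0},{"offset":[0,0.08,0.13],"spin":0},{"offset":[0,0.12,0.13],"spin":0}]'
python3 - <<'E'
from h import *
p=manip.camera('scene');save(p,'scene4.png');q=manip.camera('top');save(q,'top4.png')
for n in('mallet','mallet_handle','jar','reel'):
  for x in(p,q): print(n,[np.round(d['location']) for d in manip.search_frame(x,n)])
a=cv2.imread('pics/top4.png')[200:310,250:360];b=cv2.imread('pics/scene4.png')[110:220,200:310]
print(manip.read_state()['eef_pos'])
cv2.imwrite('pics/c5.png',cv2.resize(np.hstack([a,b]),None,fx=3.6,fy=3.6,interpolation=cv2.INTER_CUBIC))
E
```

```text
clock: 10.77
eef_pos: [357.6, -58.4, 36.1]
eef_rot: [-3.136, 0.0, 1.568]
wrist_force: [-2.6, 0.6, 3.5]
finger_gap: 49.4
clock: 11.43
eef_pos: [357.6, -58.4, 36.0]
eef_rot: [-3.136, 0.001, 1.568]
wrist_force: [0.3, 0.2, 0.8]
finger_gap: 79.6
clock: 12.1
eef_pos: [357.4, 62.7, 166.4]
eef_rot: [-3.137, 0.0, 1.565]
wrist_force: [0.9, -0.5, -0.5]
finger_gap: 79.9
mallet [array([367., -72.,  56.])]
mallet [array([353., -94.,  55.])]
mallet_handle [array([366., -68.,  54.])]
mallet_handle [array([355., -88.,  58.])]
jar [array([ 478., -107.,   49.]), array([544., 197.,  92.]), array([ 664., -222.,   70.])]
jar [array([ 468., -115.,   60.]), array([532., 194.,  90.])]
reel [array([448.,  41.,  41.]), array([370., -67.,  54.])]
reel []
[357.72409489  60.69466678 166.01738254]
```

View pics/c5.png

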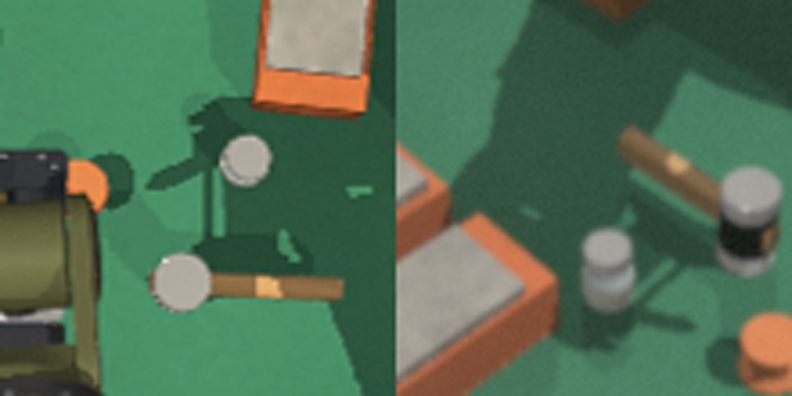

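The mallet stands upright with its handle to the right (-y) and is clear of the jar and reel. I'll measure it exactly.

Run:
```python
from h import *
np.set_printoptions(precision=1,suppress=True)
t=manip.camera('top');s=manip.camera('scene')
T=lambda x,y:(250+x/3.6,200+y/3.6);S=lambda x,y:(200+(x-396)/3.6,110+y/3.6)
print('head',at(t,*T(182,281),84),at(s,*S(749,187),84),'end',at(t,*T(342,288),56),at(s,*S(630,138),56))
print('knob',at(t,217.7,238.8,93))
```

```text
head [356.1 -61.6  84. ] [356.7 -62.8  84. ] end [ 352.9 -205.9   56. ] [ 358.2 -193.9   56. ]
knob [476.1 203.6  93. ]
```

```bash
python3 -m crank '[{"offset":[0,-0.03,0],"spin":0},{"offset":[0,-0.065,0],"spin":0},{"offset":[0,-0.1,0],"spin":0},{"offset":[-0.002,-0.135,0],"spin":-1},{"offset":[-0.002,-0.165,0],"spin":-1},{"offset":[-0.002,-0.174,0],"spin":-1},{"offset":[-0.002,-0.174,-0.02],"spin":-1},{"offset":[-0.002,-0.174,-0.05],"spin":-1}]' 0.7 60
python3 -m crank '[{"offset":[0,0,-0.02],"spin":0},{"offset":[0,0,-0.04],"spin":0},{"offset":[0,0,-0.06],"spin":0},{"offset":[0,0,-0.075],"spin":0},{"offset":[0,0,-0.085],"spin":0},{"offset":[0,0,-0.091],"spin":0},{"offset":[0,0,-0.091],"spin":0},{"offset":[0,0,-0.091],"spin":0}]'
```

```text
clock: 13.37
eef_pos: [356.8, -114.3, 117.1]
eef_rot: [-3.141, 0.002, 1.546]
wrist_force: [1.2, -0.4, -0.5]
finger_gap: 65.7
clock: 14.03
eef_pos: [356.9, -114.2, 26.3]
eef_rot: [-3.14, 0.002, 1.546]
wrist_force: [0.3, -0.4, -0.2]
finger_gap: 65.6
```

```bash
python3 -m crank '[{"offset":[0,0,-0.003],"spin":0},{"offset":[0,0,-0.003],"spin":0},{"offset":[0,0,-0.003],"spin":0},{"offset":[0,0,-0.003],"spin":0},{"offset":[0,0,-0.003],"spin":0},{"offset":[0,0,-0.003],"spin":0},{"offset":[0,0,-0.003],"spin":0},{"offset":[0,0,-0.003],"spin":0}]' 0 60
python3 -m crank '[{"offset":[0,0,0.01],"spin":0},{"offset":[0,0,0.03],"spin":0},{"offset":[0,0,0.055],"spin":0},{"offset":[0,0,0.085],"spin":0},{"offset":[0,0,0.12],"spin":0},{"offset":[0,0,0.155],"spin":0},{"offset":[0,0,0.18],"spin":0},{"offset":[0,0,0.185],"spin":0}]'
```

```text
clock: 14.7
eef_pos: [356.9, -114.3, 23.4]
eef_rot: [-3.14, 0.002, 1.546]
wrist_force: [-0.7, 0.6, 0.9]
finger_gap: 19.7
clock: 15.37
eef_pos: [358.0, -114.7, 211.9]
eef_rot: [3.138, 0.004, 1.546]
wrist_force: [0.5, 0.3, -3.7]
finger_gap: 19.6
```

```bash
python3 -m crank '[{"offset":[0.012,0.016,0.005],"spin":0},{"offset":[0.03,0.042,0.01],"spin":0},{"offset":[0.048,0.067,0.01],"spin":0},{"offset":[0.066,0.092,0.01],"spin":0},{"offset":[0.084,0.117,0.01],"spin":0},{"offset":[0.102,0.142,0.01],"spin":0},{"offset":[0.12,0.167,0.01],"spin":0},{"offset":[0.138,0.192,0.01],"spin":0}]'
python3 -m crank '[{"offset":[0.018,0.025,0],"spin":0},{"offset":[0.036,0.05,0],"spin":0},{"offset":[0.054,0.075,0],"spin":0},{"offset":[0.072,0.1,0],"spin":0},{"offset":[0.086,0.12,0],"spin":0},{"offset":[0.094,0.13,0],"spin":0},{"offset":[0.096,0.133,0],"spin":0},{"offset":[0.096,0.133,0],"spin":0}]'
python3 - <<'E'
from h import *
p=manip.camera('scene');save(p,'scene5.png');q=manip.camera('top');save(q,'top5.png')
print(manip.read_state())
a=cv2.imread('pics/top5.png')[150:260,160:270];b=cv2.imread('pics/scene5.png')[190:300,290:400]
cv2.imwrite('pics/c6.png',cv2.resize(np.hstack([a,b]),None,fx=3.6,fy=3.6,interpolation=cv2.INTER_CUBIC))
E
```

```text
clock: 16.03
eef_pos: [496.1, 78.7, 219.5]
eef_rot: [3.14, 0.005, 1.546]
wrist_force: [0.0, -1.4, -3.4]
finger_gap: 20.0
clock: 16.7
eef_pos: [591.7, 211.9, 217.0]
eef_rot: [-3.14, 0.006, 1.547]
wrist_force: [-0.8, -0.9, -4.7]
finger_gap: 19.6
{'clock': 16.8, 'joints': array([ 0.28645214,  0.46972386,  1.25811801, -0.00512675,  1.4157531 ,
        0.31204012]), 'qd': array([-5.61758653e-03, -1.92794914e-02, -3.57482971e-03, -6.06773935e-04,
        4.13979146e-03, -7.26229173e-05]), 'effort': array([ 7.94457626e-01, -6.49746108e+01, -3.82788491e+01,  2.54057636e-01,
       -8.44784221e-02,  2.30867561e-02]), 'eef_pos': array([591.55926491, 210.971242  , 218.43929128]), 'eef_rot': array([-3.14123966,  0.00543447,  1.54600606]), 'wrist_force': array([-0.53387908, -0.9035794 , -3.73782282]), 'moment': array([-0.22849394,  0.01671386, -0.02557948]), 'finger_gap': 19.83231909339262}
```

View pics/c6.png

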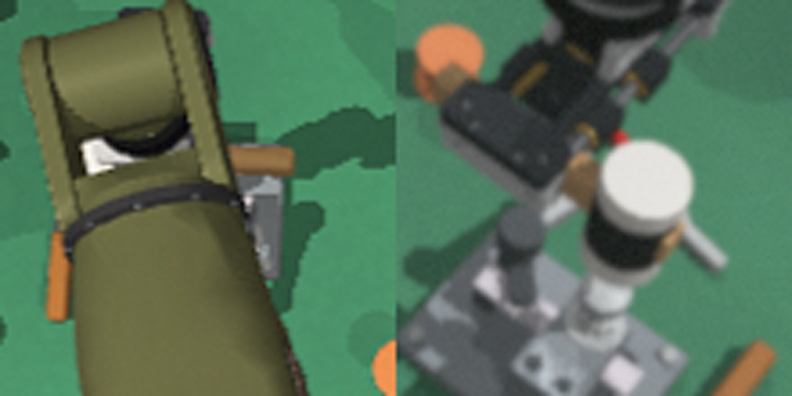

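Run:
```python
from h import *
s=manip.camera('scene')
for z in(279,195):
  u,v=proj(s,(591.5,264,z));print(z,(u-290)*3.6+396,(v-190)*3.6)
u,v=proj(s,(592,263.4,147));print((u-290)*3.6+396,(v-190)*3.6)
```

```text
279 645.5352009991036 174.40013393489863
195 618.8098352889253 248.2303846406738
604.1277370265557 285.3142357256296
```

The mallet is level and its face is over the punch: the projection agrees to about 5 crop pixels. The face is about 48 mm above the punch top. Strike at about 0.3 m/s and hold at the bottom to read the force.

```bash
python3 -m crank '[{"offset":[0,0,-0.015],"spin":0},{"offset":[0,0,-0.042],"spin":0},{"offset":[0,0,-0.070],"spin":0},{"offset":[0,0,-0.074],"spin":0},{"offset":[0,0,-0.074],"spin":0},{"offset":[0,0,-0.074],"spin":0},{"offset":[0,0,-0.074],"spin":0},{"offset":[0,0,-0.074],"spin":0}]'
python3 - <<'E'
from h import *
np.set_printoptions(precision=2,suppress=True)
p=manip.camera('scene');save(p,'scene6.png');s=manip.read_state()
print(s['eef_pos'],s['wrist_force'],s['moment'],[np.round(d['location']) for d in manip.search_frame(p,'punch_top')])
b=cv2.imread('pics/scene6.png')[190:300,290:400]
cv2.imwrite('pics/c7.png',cv2.resize(b,None,fx=5,fy=5,interpolation=cv2.INTER_CUBIC))
E
```

```text
clock: 17.52
eef_pos: [592.1, 209.2, 146.8]
eef_rot: [3.139, 0.006, 1.544]
wrist_force: [-1.7, -6.9, 6.7]
finger_gap: 19.7
[592.07 209.18 146.82] [-1.74 -6.56  7.24] [-1.21  0.39  0.14] []
```

View pics/c7.png

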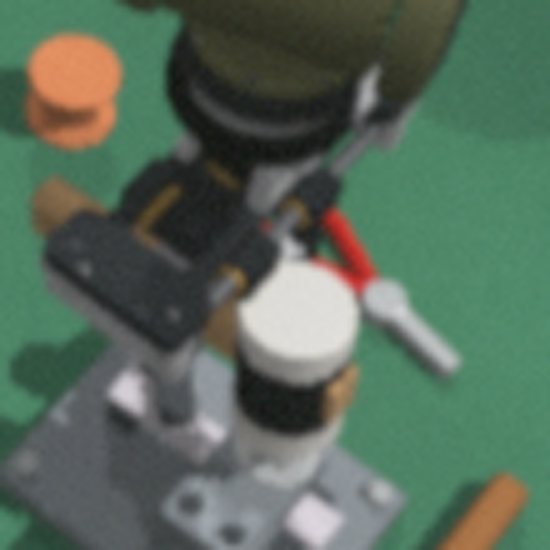

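The mallet sits squarely on the punch. The reaction is about 11 N, so the punch is at or near the bottom. I'll push a bit further and see whether the force passes the spring's 12 N, which would mean it's on the stop.

```bash
python3 -m crank '[{"offset":[0,0,-0.003],"spin":0},{"offset":[0,0,-0.006],"spin":0},{"offset":[0,0,-0.008],"spin":0},{"offset":[0,0,-0.01],"spin":0},{"offset":[0,0,-0.01],"spin":0},{"offset":[0,0,-0.01],"spin":0},{"offset":[0,0,-0.01],"spin":0},{"offset":[0,0,-0.01],"spin":0}]'
python3 - <<'E'
from h import *
p=manip.camera('scene');save(p,'scene7.png');s=manip.read_state()
print(s['eef_pos'],s['wrist_force'],s['moment'])
for n in (6,7):
  b=cv2.imread(f'pics/scene{n}.png')[235:300,325:375]
  cv2.imwrite(f'pics/d{n}.png',cv2.resize(b,None,fx=8,fy=8,interpolation=cv2.INTER_CUBIC))
cv2.imwrite('pics/d.png',np.hstack([cv2.imread('pics/d6.png'),cv2.imread('pics/d7.png')]))
E
```

```text
clock: 18.28
eef_pos: [593.0, 207.6, 140.6]
eef_rot: [3.134, 0.006, 1.543]
wrist_force: [-6.0, -9.0, 20.8]
finger_gap: 20.0
[592.9629973  207.558557   140.55770991] [ -6.82622386 -10.38912224  21.02757685] [-1.24746121  1.4116844   0.21479756]
```

View pics/d.png

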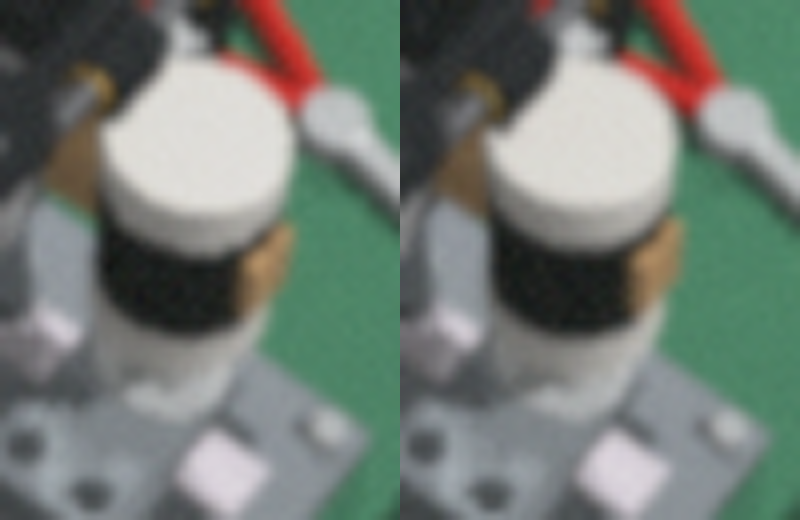

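The reaction is now about 25 N, well past the spring's maximum, while the head has hardly sunk further. The punch is on its stop. Lift off and carry the mallet back to open bench.

```bash
python3 -m crank '[{"offset":[0,0.001,0.01],"spin":0},{"offset":[0,0.002,0.03],"spin":0},{"offset":[0,0.002,0.05],"spin":0},{"offset":[0,0.002,0.07],"spin":0},{"offset":[0,0.002,0.085],"spin":0},{"offset":[0,0.002,0.09],"spin":0},{"offset":[-0.015,-0.02,0.09],"spin":0},{"offset":[-0.035,-0.045,0.09],"spin":0}]'
python3 -m crank '[{"offset":[-0.018,-0.025,0],"spin":0},{"offset":[-0.036,-0.05,0],"spin":0},{"offset":[-0.054,-0.075,0],"spin":0},{"offset":[-0.072,-0.1,0],"spin":0},{"offset":[-0.09,-0.125,0],"spin":0},{"offset":[-0.108,-0.15,0],"spin":0},{"offset":[-0.126,-0.175,0],"spin":0},{"offset":[-0.144,-0.2,0],"spin":0}]'
python3 -m crank '[{"offset":[-0.018,-0.025,0],"spin":0},{"offset":[-0.036,-0.05,-0.01],"spin":0},{"offset":[-0.05,-0.07,-0.03],"spin":0},{"offset":[-0.055,-0.075,-0.055],"spin":0},{"offset":[-0.055,-0.075,-0.085],"spin":0},{"offset":[-0.055,-0.075,-0.11],"spin":0},{"offset":[-0.055,-0.075,-0.125],"spin":0},{"offset":[-0.055,-0.075,-0.135],"spin":0}]'
python3 - <<'E'
from h import *
p=manip.camera('scene');save(p,'scene8.png')
b=p['pixels'][110:220,210:350,::-1]
cv2.imwrite('pics/c8.png',cv2.resize(b,None,fx=5,fy=5,interpolation=cv2.INTER_CUBIC))
E
```

```text
clock: 19.0
eef_pos: [557.5, 162.2, 229.6]
eef_rot: [3.134, 0.006, 1.544]
wrist_force: [-0.4, -0.9, -3.9]
finger_gap: 19.6
clock: 19.67
eef_pos: [411.8, -39.0, 229.0]
eef_rot: [3.134, 0.006, 1.543]
wrist_force: [0.8, -0.5, -4.0]
finger_gap: 19.9
clock: 20.33
eef_pos: [355.3, -113.8, 92.0]
eef_rot: [3.136, 0.005, 1.543]
wrist_force: [0.4, -0.6, -3.8]
finger_gap: 19.2
```

View pics/c8.png

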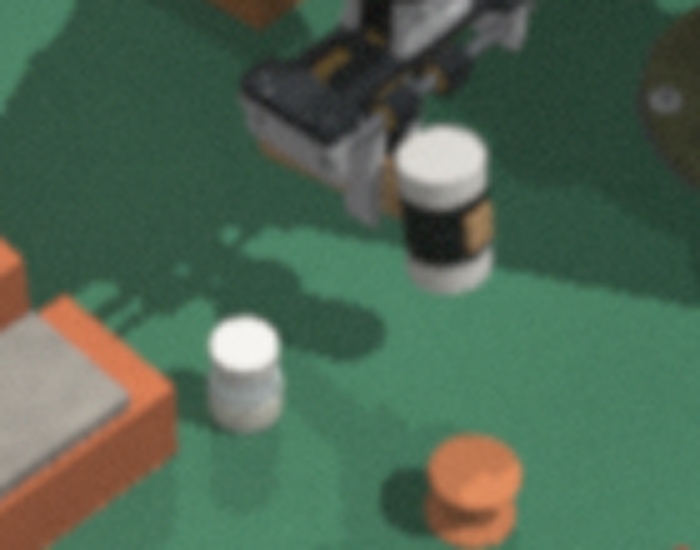

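The head is tilted about 0.15 rad in the grip, face edge nearest the gripper lowest. I'll lower it to contact, ease the grip so it levels itself, then open.

```bash
python3 -m crank '[{"offset":[0,0,-0.02],"spin":0},{"offset":[0,0,-0.038],"spin":0},{"offset":[0,0,-0.052],"spin":0},{"offset":[0,0,-0.06],"spin":0},{"offset":[0,0,-0.063],"spin":0},{"offset":[0,0,-0.065],"spin":0},{"offset":[0,0,-0.067],"spin":0},{"offset":[0,0,-0.067],"spin":0}]'
python3 -m crank '[{"offset":[0,0,-0.001],"spin":0},{"offset":[0,0,-0.002],"spin":0},{"offset":[0,0,-0.003],"spin":0},{"offset":[0,0,-0.004],"spin":0},{"offset":[0,0,-0.004],"spin":0},{"offset":[0,0,-0.004],"spin":0},{"offset":[0,0,-0.004],"spin":0},{"offset":[0,0,-0.004],"spin":0}]'
```

```text
clock: 21.05
eef_pos: [355.2, -113.7, 24.4]
eef_rot: [3.137, 0.005, 1.543]
wrist_force: [0.2, -0.4, -4.5]
finger_gap: 19.4
clock: 21.72
eef_pos: [355.2, -113.7, 20.5]
eef_rot: [3.137, 0.005, 1.543]
wrist_force: [-0.2, 0.5, -3.3]
finger_gap: 19.4
```

```bash
python3 -m crank '[{"offset":[0,0,-0.0005],"spin":0},{"offset":[0,0,-0.001],"spin":0},{"offset":[0,0,-0.0015],"spin":0},{"offset":[0,0,-0.0015],"spin":0},{"offset":[0,0,-0.0015],"spin":0},{"offset":[0,0,-0.0015],"spin":0},{"offset":[0,0,-0.0015],"spin":0},{"offset":[0,0,-0.0015],"spin":0}]'
```

```text
clock: 22.38
eef_pos: [355.2, -113.7, 19.0]
eef_rot: [3.137, 0.005, 1.543]
wrist_force: [0.1, -0.4, -4.5]
finger_gap: 19.5
```

```bash
for i in 1 2; do python3 -m crank '[{"offset":[0,0,-0.0005],"spin":0},{"offset":[0,0,-0.001],"spin":0},{"offset":[0,0,-0.0015],"spin":0},{"offset":[0,0,-0.0015],"spin":0},{"offset":[0,0,-0.0015],"spin":0},{"offset":[0,0,-0.0015],"spin":0},{"offset":[0,0,-0.0015],"spin":0},{"offset":[0,0,-0.0015],"spin":0}]'; done
```

```text
clock: 23.05
eef_pos: [355.2, -113.7, 17.5]
eef_rot: [3.137, 0.005, 1.543]
wrist_force: [0.2, 0.2, -3.8]
finger_gap: 19.8
clock: 23.72
eef_pos: [355.2, -113.7, 16.0]
eef_rot: [3.137, 0.005, 1.543]
wrist_force: [-1.2, -0.6, -5.0]
finger_gap: 19.5
```

```bash
for i in 1 2; do python3 -m crank '[{"offset":[0,0,-0.0005],"spin":0},{"offset":[0,0,-0.001],"spin":0},{"offset":[0,0,-0.0015],"spin":0},{"offset":[0,0,-0.0015],"spin":0},{"offset":[0,0,-0.0015],"spin":0},{"offset":[0,0,-0.0015],"spin":0},{"offset":[0,0,-0.0015],"spin":0},{"offset":[0,0,-0.0015],"spin":0}]'; done
```

```text
clock: 24.38
eef_pos: [355.3, -113.8, 14.6]
eef_rot: [3.137, 0.005, 1.543]
wrist_force: [0.1, -0.3, 0.2]
finger_gap: 20.1
clock: 25.05
eef_pos: [355.6, -114.1, 13.9]
eef_rot: [3.136, 0.005, 1.543]
wrist_force: [-7.9, -1.3, 22.7]
finger_gap: 20.0
```

```bash
python3 -m crank '[{"offset":[0,0,0.001],"spin":0},{"offset":[0,0,0.001],"spin":0},{"offset":[0,0,0.001],"spin":0},{"offset":[0,0,0.001],"spin":0},{"offset":[0,0,0.001],"spin":0},{"offset":[0,0,0.001],"spin":0},{"offset":[0,0,0.001],"spin":0},{"offset":[0,0,0.001],"spin":0}]'
python3 -m crank '[{"offset":[0,0,0],"spin":0},{"offset":[0,0,0],"spin":0},{"offset":[0,0,0],"spin":0},{"offset":[0,0,0],"spin":0},{"offset":[0,0,0],"spin":0},{"offset":[0,0,0],"spin":0},{"offset":[0,0,0],"spin":0},{"offset":[0,0,0],"spin":0}]' 0 3
python3 - <<'E'
from h import *
np.set_printoptions(precision=1,suppress=True)
p=manip.camera('scene');save(p,'scene9.png');s=manip.read_state();print(s['eef_pos'],s['wrist_force'],s['moment'])
g=p['pixels'].astype(int)[110:220,270:330]
# white top face and dark band: axis direction check against upright projection
m=manip.masks_of(p,'mallet')[0]['mask'];w=m&(p['pixels'].min(2)>150);d=m&(p['pixels'].max(2)<50)
for n,k in(('white',w),('dark',d)):
  y,x=np.nonzero(k);print(n,x.mean(),y.mean(),len(x),y.min(),y.max())
for z in(84,42,0):print(proj(p,(356,-61,z)))
E
```

```text
clock: 25.72
eef_pos: [355.5, -114.1, 14.9]
eef_rot: [3.136, 0.005, 1.543]
wrist_force: [0.1, 0.3, -4.1]
finger_gap: 19.8
clock: 26.38
eef_pos: [355.5, -114.0, 14.9]
eef_rot: [3.136, 0.005, 1.543]
wrist_force: [-1.4, 1.5, 0.1]
finger_gap: 19.7
[ 355.5 -114.    14.9] [-0.9  1.2  0.3] [0.1 0.2 0. ]
white 296.8333333333333 162.79444444444445 180 155 183
dark 294.7674418604651 174.61627906976744 86 170 179
(np.float64(298.6792793062497), np.float64(162.1168717836896))
(np.float64(297.7770082405103), np.float64(171.48061849909766))
(np.float64(296.92334283031545), np.float64(180.33494582447256))
```

At 3 N grip the weight has gone over to the bench (wrist force about 0). Now open and withdraw straight up.

```bash
python3 -m crank '[{"offset":[0,0,0],"spin":0},{"offset":[0,0,0],"spin":0},{"offset":[0,0,0],"spin":0},{"offset":[0,0,0],"spin":0},{"offset":[0,0,0],"spin":0},{"offset":[0,0,0],"spin":0},{"offset":[0,0,0],"spin":0},{"offset":[0,0,0],"spin":0}]' 0.6
python3 -m crank '[{"offset":[0,0,0.01],"spin":0},{"offset":[0,0,0.03],"spin":0},{"offset":[0,0,0.06],"spin":0},{"offset":[0,0,0.09],"spin":0},{"offset":[0,0,0.12],"spin":0},{"offset":[0,0,0.15],"spin":0},{"offset":[0,0,0.18],"spin":0},{"offset":[0,0,0.19],"spin":0}]'
python3 -m crank '[{"offset":[0,-0.03,0],"spin":0},{"offset":[0,-0.06,0],"spin":0},{"offset":[0,-0.09,0],"spin":0},{"offset":[0,-0.12,0],"spin":0},{"offset":[0,-0.15,0],"spin":0},{"offset":[0,-0.18,0],"spin":0},{"offset":[0,-0.2,0],"spin":0},{"offset":[0,-0.2,0],"spin":0}]'
python3 - <<'E'
from h import *
np.set_printoptions(precision=1,suppress=True)
p=manip.camera('scene');save(p,'scene10.png');q=manip.camera('top');save(q,'top10.png')
s=manip.read_state();print(s['eef_pos'],s['wrist_force'])
for n in 'jar reel pliers file tin mug bottle mallet punch_top clamp_grip'.split():
  print(n,*[[np.round(d['location']) for d in manip.search_frame(x,n)[:2]] for x in(p,q)])
a=cv2.imread('pics/top10.png')[180:310,170:370];b=cv2.imread('pics/scene10.png')[110:310,200:400]
f=lambda i,h:cv2.resize(i,None,fx=2,fy=h,interpolation=cv2.INTER_CUBIC)
A=cv2.resize(a,(400,260));B=cv2.resize(b,(400,400));A=cv2.copyMakeBorder(A,0,140,0,0,cv2.BORDER_CONSTANT)
cv2.imwrite('pics/c9.png',np.hstack([A,B]))
E
```

```text
clock: 27.15
eef_pos: [355.5, -114.1, 14.9]
eef_rot: [3.136, 0.005, 1.543]
wrist_force: [-0.6, -0.1, 0.0]
finger_gap: 56.4
clock: 27.82
eef_pos: [356.5, -114.4, 208.8]
eef_rot: [3.131, 0.007, 1.543]
wrist_force: [0.7, -0.2, -0.4]
finger_gap: 56.5
clock: 28.48
eef_pos: [356.0, -317.2, 208.3]
eef_rot: [3.132, 0.007, 1.54]
wrist_force: [0.1, 0.6, -0.7]
finger_gap: 56.3
[ 356.2 -314.5  208.4] [-0.5 -0.2 -0.2]
jar [array([ 478., -107.,   49.])] [array([ 468., -113.,   58.])]
reel [array([451.,  41.,  39.])] [array([438.,  31.,  45.]), array([448., 478.,  88.])]
pliers [array([435., 217.,  13.])] [array([432., 206.,  15.])]
file [array([599., 355.,  16.])] [array([579., 349.,   9.])]
tin [array([474., 490.,  75.]), array([542., 198.,  87.])] [array([445., 481.,  86.]), array([534., 194.,  87.])]
mug [array([ 454., -468.,   54.])] [array([ 451., -498.,   42.])]
bottle [array([711.,  22., 102.])] [array([687.,   3., 108.])]
mallet [array([364., -64.,  56.]), array([544., 196.,  86.])] [array([353., -89.,  59.]), array([ 469., -116.,   58.])]
punch_top [array([605., 250.,  32.])] [array([590., 263., 146.])]
clamp_grip [array([542., 199.,  90.]), array([365., -67.,  57.])] [array([532., 196.,  90.]), array([594., 270., 146.])]
```

View pics/c9.png

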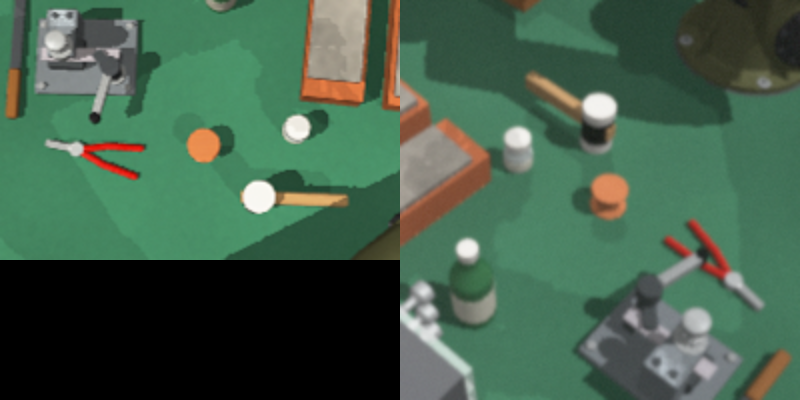

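The mallet stands level on its face (head at top-view pixel about (299.5, 278.5), as in the first set-down). The clamp is on, the punch is up at z of about 146, and the bystanders have not moved. Handing in.

```bash
python3 -c "
from cell import manip
print(manip.sign_off())"
```

```text
the job is handed in; nothing more can be done
None
```

I carried out the whole task and handed it in at about 28.5 s of robot time. The hand-in reports no verdict, so the results below are my own measurements.

- **Clamp:** I swung the handle fully over with shut fingers. The knob then measured about (476, 204) mm, against about (478.5, 203.5) mm expected for on. In the last pictures it was still there.
- **Blow:** I lifted the mallet out by its head, stood it on open bench and gripped it again by the handle, about 53 mm from the head's axis. I then struck the punch with the arm commanded at about 0.3 m/s. Right after the blow the net reaction was only about 11 N, which did not show whether the punch was fully down. I pushed on until it rose to about 25 N, well past the spring's 12 N, which I take to mean the punch was on its stop. I had no direct reading of the punch's travel or speed.
- **Mallet:** The blow turned it in the grip. I lowered it until it touched the bench, eased the grip to 3 N so it could settle, and released it. While feeling for the bench, one step pressed it down with about 27 N. In the last pictures it stands upright near (356, -62) mm, but I judged that by eye and did not measure the tilt.
- **Other checks:** The punch is back up, with its top at about 146 mm. All the bystanders measured within about 10 mm of where they started, apart from the file. Only the scene camera found it at the start, and that camera's reading agrees to about 2 mm. The arm is clear of everything.

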